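Put the peeler away in the pop-out drawer

ROBOT

A 6-joint arm with a two-finger parallel gripper is mounted at the origin on a cart in front of the work surface, level with it; the furniture and walls round the work are solid. World frame = base frame: x ahead of the robot, y to its left, z up, the work surface at z = 0. Lengths are in m, angles in rad, forces in N, time in s.
With the tool pointing down it reaches from about 0.325 to 0.75 m from the base axis. Payload 7.6 kg.
Tool frame: the origin (TCP) lies midway between the tips of the shut fingers; the grasp point (between the pads) lies 19 mm behind it; z points along the fingers, y is the line along which they close (so a half turn about z gives the same grasp; the last joint's range is limited). The gripper opens to 85 mm and grips with 20 to 120 N. Pads are 22 mm wide; open, the fingers measure 114 mm over their backs; the gripper's body (76 mm by 85 mm) begins 54 mm behind the grasp point. The pads swing forward as they close: fully open they stand 13 mm farther back than shut.
Start: joints at [1.045, 0.052, 1.401, -0, 1.689, -0.07], TCP at [0.231, 0.471, 0.231] pointing down, gripper open.
Joint ranges: [-2.9, 2.9], [-0.91, 2.17], [0.12, 2.37], [-1.06, 4.2], [0.26, 2.73], [-2.93, 2.93]. Speed limits (rad/s): [2.57, 2.57, 3.01, 3.14, 3.14, 3.14].

INTERFACE

Orientations are given as a unit quaternion [x, y, z, w].
In Python, from workcell import env, camrig, ticket gives the robot as it stands (env), with the cameras (camrig) and the job (ticket).
- The arm moves only by the shell command python3 steer.py FILE [OPENING] [FORCE], which reads ROWS from the file FILE. ROWS is a JSON list that holds a single list of rows (three levels of brackets), with 1 to 5 rows, each of 6 numbers: dx, dy, dz in shares of the most that a row can go, 1 being 50 mm, then a rotation vector rx, ry, rz in shares of 180 degrees (1.0 is 180 degrees); each row shifts and turns the commanded pose from where the row before left it, along the tool's axes as they then stand; what a row does not reach is not made up. A row lasts 1/10 s, in which the tool goes at most 0.05 m and 0.15 rad, less where a joint would pass 70% of its speed; a pose out of reach is approached as far as the arm can. OPENING is the finger opening in m, set as the command begins (- or left out keeps the last). The fingers move at their own pace and stop on an object; FORCE is the grip in N (left out, the last holds). Time passes only in rows, so rows that do not move let the fingers close. It prints the time, the measured TCP pose, the force, the opening and the grip force at its end. A shift or turn number past 1, either way, is cut back to 1. Input that does not fit is refused with a message, and nothing moves.
- env.state(): the state, without advancing time (a new reading comes with each control period).
- camrig.get_image(name): name is "scene" or "top" or "wrist"; returns a dict with "pixels" (384x512x3 uint8, red, green, blue), "camera_matrix" (3x3 intrinsics, pixels), "position" and "attitude" of the camera in the world. Camera axes: x right, y up, looking along -z (the intrinsics and any distortion apply to the point x, -y, -z); pixel columns grow to the right and rows downward; lengths in m; the calibration is good to about 2 mm. A picture is of the moment at which its call begins. There is no depth.
- ticket.sign_off(): hands the job in; it is judged then, once.
The state is a dict: "time_s": time; "joints": joint angles; "qd": joint speeds; "joint_torque": joint torques, N m; "tcp_pos": TCP position; "tcp_rot": TCP orientation; "ft_force": force on the tool from outside, world axes, zero at the start; "wrist_torque": the same for the moment, N m; "opening": finger opening in m; "finger_force": force on a finger pad.
Only numpy, scipy, OpenCV 4.12 (cv2) and the standard library are available. Lean on these libraries where they do the work, as an engineer would, in place of code of your own. Each camera call takes 0.05 s, during which the arm holds its last target. There are 200 camera calls.

TASK

Put the peeler from the chopping board away in the wide drawer of the small drawer unit on the worktop. The drawers have no handles but touch latches: press the wide front inward and let go so that the drawer springs out, lay the peeler flat in the compartment behind the front, then push the drawer home until it latches and stays shut. Keep the narrow drawer shut and leave the other things where they are.

Things in the scene. Friction and masses are not known exactly. Their poses are not given: they have to be found in the camera images.
- unit: Fixed worktop drawer unit, grey case with light wood fronts, 326 mm wide (y), 165 mm deep (x), 85 mm high. Origin: centre of its underside; x from its front to its back (drawers come out along -x), y to the robot's left, z up. Two handleless drawers side by side: the wide one left, the narrow one right, with plain front boards 16 mm thick over the case's front edges. Nothing stands on top.
- wide_drawer (a joint): Travel in m: 0 = shut and latched, 0.095 = out at its stop, negative = pressed in; hard stop at -0.0055. Push-push latch: pressed from 0 to below -0.0035 and let go, a spring brings it out to 0.095 in about 1 s, if the finger backs away that far; pushed from out to below -0.0035 and let go, it latches at 0. Let go sooner, it returns to where it was (shut or out).
- wide_front (a point): Centre of the outer face of the wide drawer's front board, 45 mm above the worktop; axes as unit, moves with the drawer. The face looks to -x, is 222 mm wide (y) and 74 mm high (8 to 82 mm above the worktop). The drawer's spring pushes out with 1.2 N when out, 4 N when shut; pushing in takes up to about 10 N (at 0.1 m/s), more only at the hard stop.
- wide_compartment (a point): Centre of the floor of the compartment just behind the wide front board, 28 mm above the worktop; axes as unit, moves with the drawer. Clear inside: 200 mm (y) by 80 mm (x). Round it: front board (54 mm above this floor), side walls 36 mm high, cross divider 28 mm high at the back. With the drawer out it lies free, open upward; the case's edge is then 60 mm behind this point.
- narrow_drawer (a joint): Travel of the narrow drawer in m, with the same touch latch; it starts at 0 (shut, latched) and must stay shut.
- peeler: Peeler, 170 mm long (x), 25 mm wide (y), 18 mm high (z), 80 g, flat on the chopping board. Origin: middle of its length and width, on its underside. White plastic handle, 24 mm wide and 17 mm high, from x = -85 to +20 mm; thin steel blade part, 14 mm wide and 6 mm high, on to x = +85 mm. Grasp it across the handle at x = -15 mm.
- peeler_tip (a point): Blade end of the peeler, at x = +85 mm, 3 mm above its underside.
- board: Wooden chopping board, 210 mm (x) x 300 mm (y), flat on the worktop, top 21 mm above it; origin at the centre of its underside. Loose, 0.88 kg. Peeler, lemon and lime lie on it.
- lemon: Lemon, 71x53x51 mm, on the board's far part; origin under its centre. Stays there.
- lime: Lime, 60x48x48 mm, on the board's far part, to the left of the lemon; origin under its centre. Stays there.
- tin: Small tin, 75 mm across, 58 mm high, right of the drawer unit at the back; origin at the centre of its underside. Stays there.
- mug: White mug, 78 mm across, 97 mm high, left of the drawer unit; origin at the centre of its underside. Stays there.

How it is judged:
By the outcome, as a careful person would: the job done as asked, in the order asked, and still so for the second after the job is handed in, with the robot touching nothing.
It also fails if it takes over 69 s, if anything falls off the work surface, if the arm or the gripper's body presses on something with over 40 N, if the wrist force passes 120 N, or if a joint passes its speed limit or range.

## Working session

There is one attempt and no reset: what is moved stays moved. The work goes in short steps, Python scripts to look and compute and a shell command to move; the robot and the scene stay as the last step left them, time stands still between calls to the robot, and variables do not carry over. Pictures are saved under pics/ and viewed, at most 10 in all, crops included, and the job is handed in when it is done.

```bash
ls; mkdir -p pics
cat > h.py <<'E'
import numpy as np, cv2
from scipy.spatial.transform import Rotation as R
from workcell import env, camrig, ticket
def grab(n,f=None):
    im=camrig.get_image(n)
    if f: cv2.imwrite('pics/'+f,cv2.cvtColor(np.asarray(im['pixels']),cv2.COLOR_RGB2BGR))
    return im
def rot(a):
    a=np.asarray(a,float)
    return a if a.shape==(3,3) else R.from_quat(a).as_matrix()
def ray(im,u,v):
    K=np.asarray(im['camera_matrix']); d=np.array([(u-K[0,2])/K[0,0],-(v-K[1,2])/K[1,1],-1.])
    return np.asarray(im['position']),rot(im['attitude'])@d
def onz(im,u,v,z):
    p,d=ray(im,u,v); return p+d*(z-p[2])/d[2]
def proj(im,P):
    K=np.asarray(im['camera_matrix']); c=rot(im['attitude']).T@(np.asarray(P)-im['position'])
    return K[0,0]*c[0]/-c[2]+K[0,2], K[1,1]*-c[1]/-c[2]+K[1,2]
def st():
    s=env.state(); print('t',s['time_s'],'tcp',np.round(s['tcp_pos'],4),'\n',np.round(rot(s['tcp_rot']),3),'q',np.round(s['joints'],3),'F',np.round(s['ft_force'],1),s['opening'])
E
python3 - <<'E'
from h import *
st()
for n in('scene','top'):
    im=grab(n,n+'0.png'); print({k:v for k,v in im.items() if k!='pixels'})
E
```

```text
pics
steer.py
workcell.py
t 0.0 tcp [0.2309 0.4711 0.2305] 
 [[-0.898  0.44  -0.001]
 [ 0.44   0.898 -0.001]
 [ 0.    -0.002 -1.   ]] q [ 1.045  0.053  1.402 -0.     1.689 -0.07 ] F [ 1.3 -0.3  0.1] 0.08554837869540864
{'camera_matrix': array([[464.99564881,   0.        , 259.06556258],
       [  0.        , 464.99564881, 184.26696946],
       [  0.        ,   0.        ,   1.        ]]), 'position': array([ 0.05047423, -0.8869681 ,  1.11985335]), 'attitude': array([ 0.35913932, -0.08572615, -0.18947096,  0.90981906])}
{'camera_matrix': array([[379.91177439,   0.        , 251.39202362],
       [  0.        , 379.91177439, 188.96602414],
       [  0.        ,   0.        ,   1.        ]]), 'position': array([0.37330948, 0.02128441, 1.38551002]), 'attitude': array([ 0.01518125, -0.02605941, -0.70333421,  0.71021928])}
```

View pics/scene0.png

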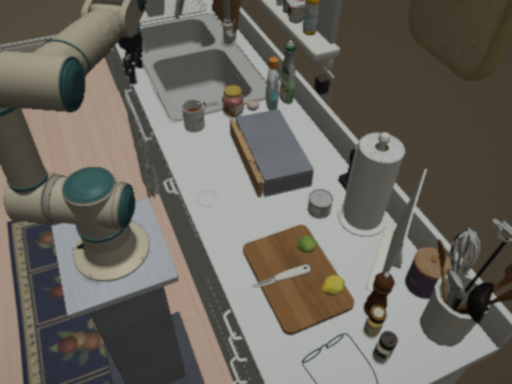

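View pics/top0.png

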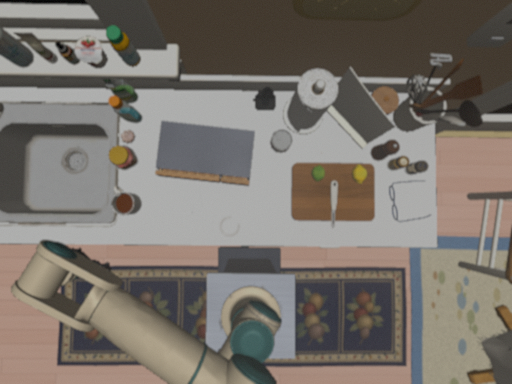

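The top view shows the unit at about u 157–254, v 122–183 (fronts on the lower edge, slightly yawed). The board is at u 292–375, v 163–221, with the white peeler handle at (334,190) and its blade towards the robot at (334,225). Next I'll measure with masks.

Run:
```python
from h import *
im=grab('top'); px=np.asarray(im['pixels']); hsv=cv2.cvtColor(px,cv2.COLOR_RGB2HSV)
def big(m,roi):
    z=np.zeros_like(m); a,b,c,d=roi; z[c:d,a:b]=m[c:d,a:b]
    cs,_=cv2.findContours(z,cv2.RETR_EXTERNAL,cv2.CHAIN_APPROX_NONE); return max(cs,key=cv2.contourArea)
print('px',px[150,200],px[178,200],px[183,240],px[190,334],px[215,334],px[200,300],px[222,334],px[200,270])
# unit top grey
m=((hsv[...,2]<130)&(hsv[...,1]<80)).astype(np.uint8)*255
c=big(m,(150,262,115,180+5)); r=cv2.minAreaRect(c); b=cv2.boxPoints(r); print('grey',r)
for p in b: print(np.round(p,1),np.round(onz(im,*p,.085),4))
# wood fronts
m=cv2.inRange(hsv,(5,90,60),(25,255,255))
c=big(m,(150,262,160,195)); r=cv2.minAreaRect(c); print('wood',r)
for p in cv2.boxPoints(r): print(np.round(p,1),np.round(onz(im,*p,.082),4))
c=big(m,(285,380,155,228)); r=cv2.minAreaRect(c); print('board',r)
for p in cv2.boxPoints(r): print(np.round(p,1),np.round(onz(im,*p,.021),4))
m=((hsv[...,2]>140)&(hsv[...,1]<70)).astype(np.uint8)*255
c=big(m,(320,348,175,219)); r=cv2.minAreaRect(c); print('peeler',r)
for p in cv2.boxPoints(r): print(np.round(p,1),np.round(onz(im,*p,.033),4))
a=cv2.resize(px[110:240,140:270],None,fx=4,fy=4,interpolation=cv2.INTER_CUBIC)
s=grab('scene');q=np.asarray(s['pixels'])
a2=cv2.resize(px[160:240,285:350],(422,520),interpolation=cv2.INTER_CUBIC)[:, :270]
cv2.imwrite('pics/c1.png',cv2.cvtColor(np.hstack([a,a2]),cv2.COLOR_RGB2BGR))
cv2.imwrite('pics/c2.png',cv2.cvtColor(np.vstack([cv2.resize(q[100:200,220:330],(605,550),interpolation=cv2.INTER_CUBIC)]),cv2.COLOR_RGB2BGR))
cv2.imwrite('pics/c3.png',cv2.cvtColor(cv2.resize(q[220:330,235:360],(681,600),interpolation=cv2.INTER_CUBIC),cv2.COLOR_RGB2BGR))
```

```text
px [102 103 109] [142 112  82] [115  96  76] [166 165 160] [123 117 111] [123  92  66] [141 138 137] [173 173 172]
grey ((204.8204345703125, 150.9474639892578), (94.09571075439453, 50.35747146606445), 6.4415998458862305)
[155.2 170.7] [0.5087 0.3316 0.085 ]
[160.9 120.6] [0.6824 0.3163 0.085 ]
[254.4 131.2] [ 0.6497 -0.0069  0.085 ]
[248.7 181.2] [0.4758 0.0109 0.085 ]
wood ((187.60406494140625, 174.52902221679688), (63.387210845947266, 5.8238115310668945), 6.115502834320068)
[155.8 174. ] [0.4975 0.3302 0.082 ]
[156.4 168.3] [0.5175 0.3285 0.082 ]
[219.4 175. ] [0.4965 0.112  0.082 ]
[218.8 180.8] [0.4765 0.1138 0.082 ]
board ((332.5, 191.5), (55.0, 81.0), 90.0)
[292. 164.] [ 0.5451 -0.1454  0.021 ]
[373. 164.] [ 0.5484 -0.44    0.021 ]
[373. 219.] [ 0.3493 -0.4381  0.021 ]
[292. 219.] [ 0.3467 -0.146   0.021 ]
peeler ((334.0, 195.5), (29.0, 6.0), 90.0)
[331. 181.] [ 0.4839 -0.2841  0.033 ]
[337. 181.] [ 0.4841 -0.3057  0.033 ]
[337. 210.] [ 0.3803 -0.3053  0.033 ]
[331. 210.] [ 0.3801 -0.2838  0.033 ]
```

View pics/c1.png

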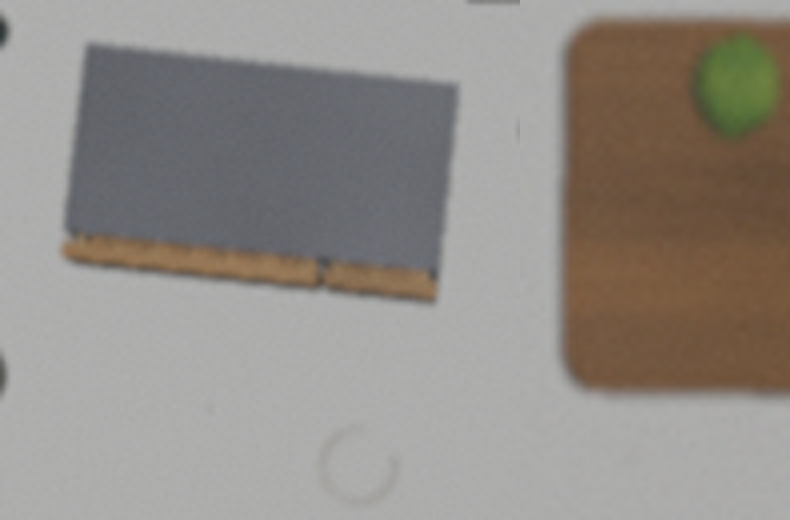

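View pics/c3.png

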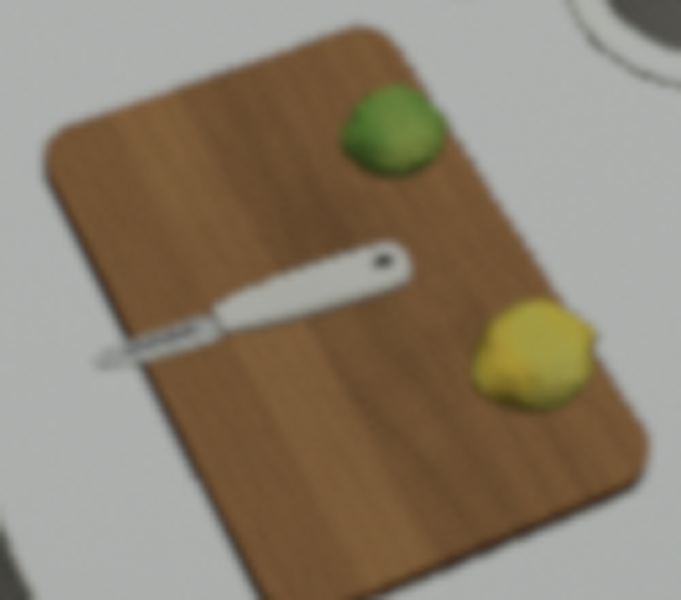

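The crops show the two drawer fronts split at about top pixel (220,177). In the scene view the peeler's blade overhangs the board's near edge: the handle end is at about (310,268) and the tip at about (253,286). I'll cross-check both in the two views.

Run:
```python
from h import *
im=grab('top'); px=np.asarray(im['pixels']); hsv=cv2.cvtColor(px,cv2.COLOR_RGB2HSV)
m=np.zeros(px.shape[:2],np.uint8); sub=(px[165:222,322:347].min(2).astype(int)>118)
m[165:219,322:347]=(hsv[165:219,322:347,1]<75)&(hsv[165:219,322:347,2]>105)
ys,xs=np.nonzero(m); pts=np.array([onz(im,x,y,.033)[:2] for x,y in zip(xs,ys)])
c=pts.mean(0); w,V=np.linalg.eigh(np.cov(pts.T)); print('top peeler c',c,'dir',V[:,1],'range',pts.min(0),pts.max(0),len(xs))
s=grab('scene'); q=np.asarray(s['pixels']); h2=cv2.cvtColor(q,cv2.COLOR_RGB2HSV)
print('scene end',onz(s,310.2,267.7,.033),'tip',onz(s,252.8,286.4,.024))
m=np.zeros(q.shape[:2],np.uint8); m[255:290,262:318]=((h2[255:290,262:318,1]<50)&(h2[255:290,262:318,2]>130))*255
cs,_=cv2.findContours(m,0,1); k=max(cs,key=cv2.contourArea); P=np.array([onz(s,*p[0],.033)[:2] for p in k]); r=cv2.minAreaRect((P*1000).astype(np.float32)); print('scene handle mm',r)
m=cv2.inRange(h2,(5,70,60),(28,255,255)); z=np.zeros_like(m); z[105:200,222:272]=m[105:200,222:272]
cs,_=cv2.findContours(z,0,1); cs=sorted(cs,key=cv2.contourArea)[-2:]
for k in cs:
    a=cv2.approxPolyDP(k,1.5,True)[:,0]; print('wood',cv2.contourArea(k)); [print(p,np.round(onz(s,*p,.082),3),np.round(onz(s,*p,.008),3)) for p in a.tolist()]
C=np.array([.487,.222]); ux=np.array([.995,-.099]); uy=np.array([.099,.995])
for sy in(-.111,.111):
  for zz in(.008,.082): P=[*(C+uy*sy),zz]; print(sy,zz,np.round(P,3),np.round(proj(s,P),1),np.round(proj(im,P),1))
```

```text
top peeler c [ 0.42580647 -0.29295542] dir [-0.99962514  0.02737841] range [ 0.35169148 -0.30926068] [ 0.48768083 -0.2803279 ] 270
scene end [ 0.48833137 -0.30259626  0.033     ] tip [ 0.32194581 -0.28895783  0.024     ]
scene handle mm ((416.0712890625, -295.01708984375), (25.384986877441406, 143.6404266357422), 87.3532485961914)
wood 35.0
[227, 105] [0.521 0.408 0.082] [0.555 0.5   0.008]
[234, 112] [0.529 0.36  0.082] [0.563 0.449 0.008]
[231, 115] [0.513 0.348 0.082] [0.546 0.436 0.008]
[235, 115] [0.526 0.343 0.082] [0.56  0.43  0.008]
[234, 107] [0.54  0.387 0.082] [0.575 0.478 0.008]
[237, 105] [0.555 0.394 0.082] [0.591 0.485 0.008]
wood 648.5
[231, 119] [0.505 0.327 0.082] [0.537 0.414 0.008]
[232, 136] [0.474 0.241 0.082] [0.504 0.321 0.008]
[249, 174] [0.456 0.052 0.082] [0.485 0.119 0.008]
[252, 172] [0.468 0.056 0.082] [0.498 0.124 0.008]
[258, 185] [ 0.463 -0.002  0.082] [0.492 0.061 0.008]
[256, 191] [ 0.447 -0.023  0.082] [0.476 0.039 0.008]
[260, 195] [ 0.452 -0.042  0.082] [0.48  0.018 0.008]
[263, 189] [ 0.47  -0.024  0.082] [0.5   0.038 0.008]
[263, 179] [0.488 0.015 0.082] [0.519 0.079 0.008]
[237, 124] [0.514 0.293 0.082] [0.547 0.378 0.008]
-0.111 0.008 [0.476 0.112 0.008] [247.3 176.2] [220.9 182.6]
-0.111 0.082 [0.476 0.112 0.082] [247.4 160.1] [219.5 181. ]
0.111 0.008 [0.498 0.332 0.008] [229.2 134.6] [160.  175.9]
0.111 0.082 [0.498 0.332 0.082] [228.7 118.6] [155.1 173.9]
```

The rows are not in the units I measure in: shifts go in shares of 50 mm and turns go in shares of 180 degrees. I convert before sending: -0.03 m is -0.6, -0.028 m is -0.56, -0.118 rad / 3.1416 = -0.0376.

```bash
echo '[[[-0.6, -0.56, 0, 0, 0, 0], [-0.6, -0.56, 0, 0, 0, 0], [0, 0, 0, 0, 0, -0.0376], [0, 0, 0, 0, 0, -0.0376], [0, 0, 0, 0, 0, -0.0376]]]' > mv.in && python3 steer.py mv.in 0.0 60
echo '[[[-0.6, -0.56, 0, 0, 0, 0], [-0.6, -0.56, 0, 0, 0, 0], [-0.6, -0.56, 0, 0, 0, 0], [-0.6, -0.56, 0, 0, 0, 0], [-0.6, -0.56, 0, 0, 0, 0]]]' > mv.in && python3 steer.py mv.in
python3 - <<'E'
from h import *
st()
E
```

```text
time_s: 0.8
tcp_pos: [0.2605, 0.3944, 0.2314]
tcp_rot: [0.049, 0.999, 0.0, 0.0]
ft_force: [0.1, 0.1, -0.4]
opening: 0.0123
finger_force: 0.0
time_s: 1.3
tcp_pos: [0.3961, 0.2388, 0.2314]
tcp_rot: [0.051, 0.999, 0.0, 0.0]
ft_force: [-0.3, 0.7, -0.1]
opening: -0.0001
finger_force: 0.0
t 1.3 tcp [0.3961 0.2388 0.2314] 
 [[-0.995  0.101  0.   ]
 [ 0.101  0.995  0.   ]
 [-0.     0.    -1.   ]] q [ 0.463 -0.127  1.575  0.     1.693 -1.006] F [-0.3  0.7 -0.1] -6.074254600204231e-05
```

Scaled: 0.045 m is 0.9, 0.035 m is 0.7.

```bash
echo '[[[-0.5, -0.08, 0.6, 0, 0, 0], [-0.5, -0.08, 0.8, 0, 0, 0], [0, 0, 0.9, 0, 0, 0], [0, 0, 0.9, 0, 0, 0], [0, 0, 0.7, 0, 0, 0]]]' > mv.in && python3 steer.py mv.in
echo '[[[-0.1, 0, 0, 0, 0, 0], [-0.1, 0, 0, 0, 0, 0]]]' > mv.in && python3 steer.py mv.in
echo '[[[-0.06, 0, 0, 0, 0, 0]]]' > mv.in && python3 steer.py mv.in
echo '[[[-0.06, 0, 0, 0, 0, 0]]]' > mv.in && python3 steer.py mv.in
```

```text
time_s: 1.8
tcp_pos: [0.4433, 0.2265, 0.0334]
tcp_rot: [0.051, 0.999, -0.0, -0.001]
ft_force: [0.4, 0.4, 0.9]
opening: -0.0002
finger_force: 0.0
time_s: 2.0
tcp_pos: [0.4549, 0.2263, 0.0372]
tcp_rot: [0.051, 0.999, 0.0, 0.0]
ft_force: [0.4, 0.1, 0.6]
opening: 0.0002
finger_force: 0.0
time_s: 2.1
tcp_pos: [0.4594, 0.2265, 0.0392]
tcp_rot: [0.051, 0.999, 0.001, 0.002]
ft_force: [0.4, 0.0, 0.4]
opening: -0.0
finger_force: 0.0
time_s: 2.2
tcp_pos: [0.462, 0.2261, 0.0389]
tcp_rot: [0.051, 0.999, 0.001, 0.002]
ft_force: [0.3, -0.0, 0.3]
opening: -0.0
finger_force: 0.0
```

Scaled: -0.004 m is -0.08, 0.002 m is 0.04.

```bash
echo '[[[-0.08, 0, 0.04, 0, 0, 0], [-0.08, 0, 0, 0, 0, 0], [0, 0, 0, 0, 0, 0]]]' > mv.in && python3 steer.py mv.in
for i in 1; do :; done
echo '[[[-0.04, 0, 0, 0, 0, 0], [0, 0, 0, 0, 0, 0]]]' > mv.in && python3 steer.py mv.in
echo '[[[-0.04, 0, 0, 0, 0, 0], [0, 0, 0, 0, 0, 0]]]' > mv.in && python3 steer.py mv.in
echo '[[[-0.04, 0, 0, 0, 0, 0], [0, 0, 0, 0, 0, 0]]]' > mv.in && python3 steer.py mv.in
```

```text
time_s: 2.5
tcp_pos: [0.4687, 0.2247, 0.0346]
tcp_rot: [0.051, 0.999, 0.0, 0.0]
ft_force: [0.1, 0.0, 0.2]
opening: 0.0002
finger_force: 0.0
time_s: 2.7
tcp_pos: [0.4702, 0.2245, 0.0343]
tcp_rot: [0.051, 0.999, 0.0, 0.0]
ft_force: [-0.7, 0.6, 0.1]
opening: -0.0002
finger_force: 0.0
time_s: 2.9
tcp_pos: [0.4722, 0.2244, 0.0343]
tcp_rot: [0.051, 0.999, 0.0, 0.0]
ft_force: [-0.1, -0.1, -0.1]
opening: -0.0006
finger_force: 0.0
time_s: 3.1
tcp_pos: [0.4741, 0.2241, 0.0343]
tcp_rot: [0.051, 0.999, 0.0, -0.0]
ft_force: [-1.2, 1.1, 0.3]
opening: 0.0002
finger_force: 0.0
```

Scaled: -0.002 m is -0.04.

```bash
echo '[[[-0.04, 0, 0, 0, 0, 0], [0, 0, 0, 0, 0, 0]]]' > mv.in && python3 steer.py mv.in
echo '[[[-0.04, 0, 0, 0, 0, 0], [0, 0, 0, 0, 0, 0]]]' > mv.in && python3 steer.py mv.in
echo '[[[-0.03, 0, 0, 0, 0, 0], [0, 0, 0, 0, 0, 0]]]' > mv.in && python3 steer.py mv.in
```

```text
time_s: 3.3
tcp_pos: [0.4758, 0.224, 0.0342]
tcp_rot: [0.051, 0.999, 0.0, -0.0]
ft_force: [-3.4, 0.4, 1.3]
opening: 0.0002
finger_force: 0.0
time_s: 3.5
tcp_pos: [0.478, 0.2238, 0.0342]
tcp_rot: [0.051, 0.999, 0.0, -0.0]
ft_force: [-3.8, 2.4, 0.5]
opening: -0.0
finger_force: 0.0
time_s: 3.7
tcp_pos: [0.4795, 0.2236, 0.0342]
tcp_rot: [0.051, 0.999, 0.0, -0.0]
ft_force: [-3.5, 1.8, 0.4]
opening: 0.0002
finger_force: 0.0
```

Scaled: -0.001 m is -0.02.

```bash
echo '[[[-0.02, 0, 0, 0, 0, 0], [0, 0, 0, 0, 0, 0]]]' > mv.in && python3 steer.py mv.in
```

```text
time_s: 3.9
tcp_pos: [0.4803, 0.2236, 0.0342]
tcp_rot: [0.051, 0.999, 0.0, -0.0]
ft_force: [-5.3, 1.8, 0.7]
opening: 0.0003
finger_force: 0.0
```

Scaled: 0.03 m is 0.6, 0.02 m is 0.4.

```bash
echo '[[[0.4, 0, 0, 0, 0, 0], [0.6, 0, 0, 0, 0, 0], [0.6, 0, 0, 0, 0, 0], [0.6, 0, 0, 0, 0, 0], [0.4, 0, 0, 0, 0, 0]]]' > mv.in && python3 steer.py mv.in
echo '[[[0, 0, 0, 0, 0, 0], [0, 0, 0, 0, 0, 0], [0, 0, -0.8, 0, 0, 0], [0, 0, -0.8, 0, 0, 0], [0, 0, -0.8, 0, 0, 0]]]' > mv.in && python3 steer.py mv.in
python3 - <<'E'
from h import *
st(); im=grab('top','t2.png'); px=np.asarray(im['pixels'])
cv2.imwrite('pics/c4.png',cv2.cvtColor(cv2.resize(px[100:260,130:390],None,fx=3,fy=3,interpolation=cv2.INTER_CUBIC),cv2.COLOR_RGB2BGR))
E
```

```text
time_s: 4.4
tcp_pos: [0.3506, 0.2367, 0.0345]
tcp_rot: [0.051, 0.999, 0.0, 0.001]
ft_force: [0.0, 0.1, 0.0]
opening: 0.0
finger_force: 0.0
time_s: 4.9
tcp_pos: [0.3524, 0.2364, 0.1562]
tcp_rot: [0.051, 0.999, 0.0, 0.001]
ft_force: [0.2, 0.3, 0.4]
opening: 0.0001
finger_force: 0.0
t 4.9 tcp [0.3524 0.2364 0.1562] 
 [[-0.995  0.103  0.001]
 [ 0.103  0.995  0.   ]
 [-0.001  0.    -1.   ]] q [ 5.040e-01 -2.050e-01  1.794e+00 -1.000e-03  1.551e+00 -9.640e-01] F [0.2 0.3 0.4] 0.00014465517183487116
```

View pics/c4.png

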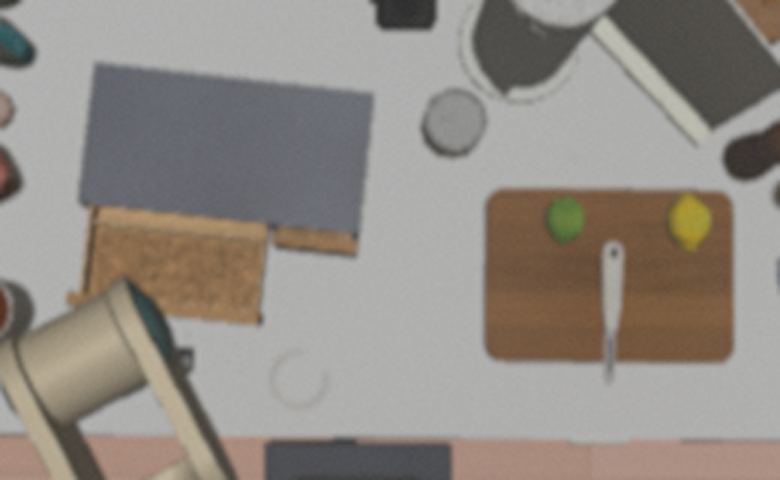

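The drawer is fully out, with its front board at v≈200, and the narrow drawer is still shut. The peeler lies from handle end (334,181) to tip (333,228). Next is the peeler.

Scaled: -0.047 m is -0.94, -0.011 m is -0.22.

```bash
echo '[[[-0.22, -0.94, 0, 0, 0, 0], [-0.22, -0.94, 0, 0, 0, 0], [-0.22, -0.94, 0, 0, 0, 0], [-0.22, -0.94, 0, 0, 0, 0], [-0.22, -0.94, 0, 0, 0, 0]]]' > mv.in && python3 steer.py mv.in 0.06
echo '[[[-0.22, -0.94, 0, 0, 0, 0], [-0.22, -0.94, 0, 0, 0, 0], [-0.22, -0.94, 0, 0, 0, 0], [-0.22, -0.94, 0, 0, 0, 0], [-0.22, -0.94, 0, 0, 0, 0]]]' > mv.in && python3 steer.py mv.in
echo '[[[-0.22, -0.94, 0, 0, 0, 0], [0, 0, 0, 0, 0, -0.0191], [0, 0, 0, 0, 0, 0]]]' > mv.in && python3 steer.py mv.in
python3 - <<'E'
from h import *
st(); im=grab('wrist','w1.png'); print(im['position'])
for P in [(.42,-.295,.038),(.487,-.299,.03),(.322,-.289,.024)]: print(proj(im,P))
E
```

```text
time_s: 5.45
tcp_pos: [0.3829, -0.0054, 0.1549]
tcp_rot: [0.051, 0.999, -0.0, 0.001]
ft_force: [1.7, -0.2, -0.4]
opening: 0.0602
finger_force: 0.0
time_s: 5.95
tcp_pos: [0.4131, -0.2456, 0.1544]
tcp_rot: [0.052, 0.999, -0.001, 0.001]
ft_force: [1.1, -0.1, 1.0]
opening: 0.0598
finger_force: 0.0
time_s: 6.25
tcp_pos: [0.4189, -0.2921, 0.1535]
tcp_rot: [0.022, 1.0, 0.0, -0.0]
ft_force: [0.3, -0.4, 0.1]
opening: 0.0601
finger_force: 0.0
t 6.25 tcp [ 0.4189 -0.2921  0.1535] 
 [[-0.999  0.044 -0.001]
 [ 0.044  0.999  0.   ]
 [ 0.001  0.    -1.   ]] q [-0.681  0.05   1.558 -0.     1.533 -2.208] F [ 0.3 -0.4  0.1] 0.06010118543605522
[ 0.33725547 -0.2885517   0.29717051]
(np.float64(254.5039832654617), np.float64(181.0938970279545))
(np.float64(253.74853903761903), np.float64(249.41501590789028))
(np.float64(256.33018297248077), np.float64(52.20653453929717))
```

View pics/w1.png

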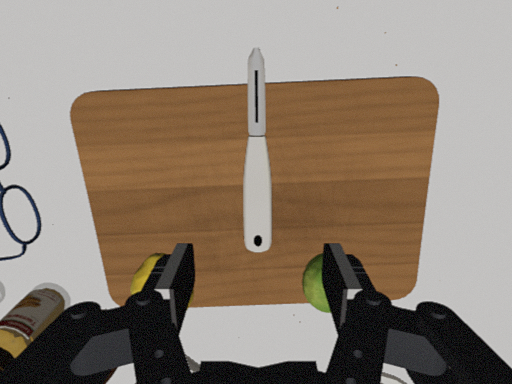

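The wrist view shows the handle from (258,250) to (257,136) and the tip at (256,48), aligned and centred between the fingers. I'll go straight down.

Scaled: 0.04 m is 0.8, 0.035 m is 0.7.

```bash
echo '[[[0, 0, 0.8, 0, 0, 0], [0, 0, 0.8, 0, 0, 0], [0, 0, 0.7, 0, 0, 0], [0, 0, 0.16, 0, 0, 0], [0, 0, 0, 0, 0, 0]]]' > mv.in && python3 steer.py mv.in
echo '[[[0, 0, 0.08, 0, 0, 0], [0, 0, 0, 0, 0, 0]]]' > mv.in && python3 steer.py mv.in
```

```text
time_s: 6.8
tcp_pos: [0.4189, -0.2893, 0.0309]
tcp_rot: [0.021, 1.0, 0.001, -0.001]
ft_force: [0.2, -0.3, 0.7]
opening: 0.0602
finger_force: 0.0
time_s: 7.0
tcp_pos: [0.42, -0.2905, 0.029]
tcp_rot: [0.021, 1.0, -0.001, 0.001]
ft_force: [0.1, 0.1, 0.2]
opening: 0.0599
finger_force: 0.0
```

Scaled: 0.002 m is 0.04.

```bash
echo '[[[0, 0, 0.04, 0, 0, 0], [0, 0, 0, 0, 0, 0], [0, 0, 0, 0, 0, 0]]]' > mv.in && python3 steer.py mv.in
echo '[[[0, 0, 0, 0, 0, 0], [0, 0, 0, 0, 0, 0], [0, 0, 0, 0, 0, 0], [0, 0, 0, 0, 0, 0], [0, 0, 0, 0, 0, 0]]]' > mv.in && python3 steer.py mv.in 0 50
```

```text
time_s: 7.3
tcp_pos: [0.4192, -0.2901, 0.0257]
tcp_rot: [0.021, 1.0, -0.0, 0.0]
ft_force: [-0.3, -0.2, -0.2]
opening: 0.0604
finger_force: 0.0
time_s: 7.8
tcp_pos: [0.4192, -0.29, 0.0256]
tcp_rot: [0.021, 1.0, -0.0, 0.0]
ft_force: [-0.0, 1.1, 3.3]
opening: 0.0201
finger_force: 49.1
```

Scaled: -0.03 m is -0.6, -0.025 m is -0.5.

```bash
echo '[[[0, 0, -0.2, 0, 0, 0], [0, 0, -0.5, 0, 0, 0], [0, 0, -0.6, 0, 0, 0], [0, 0, -0.6, 0, 0, 0], [0, 0, -0.5, 0, 0, 0]]]' > mv.in && python3 steer.py mv.in
echo '[[[0, 0, 0, 0, 0, 0.0446], [0, 0, 0, 0, 0, 0.0446], [0, 0, 0, 0, 0, 0.0446], [0, 0, 0, 0, 0, 0.0446], [0, 0, 0, 0, 0, 0.0446]]]' > mv.in && python3 steer.py mv.in
echo '[[[0, 0, 0, 0, 0, 0.0446], [0, 0, 0, 0, 0, 0.0446], [0, 0, 0, 0, 0, 0.0446], [0, 0, 0, 0, 0, 0.0446], [0, 0, 0, 0, 0, 0.0446]]]' > mv.in && python3 steer.py mv.in
echo '[[[0, 0, 0, 0, 0, 0.0382], [0, 0, 0, 0, 0, 0.035], [0, 0, 0, 0, 0, 0]]]' > mv.in && python3 steer.py mv.in
python3 - <<'E'
from h import *
st(); im=grab('top')
F=np.array([.487,.222]); ux=np.array([.9948,-.102]); uy=np.array([.102,.9948])
for n,a,b,z in [('front R top outer',-.095,-.111,.082),('front L top outer',-.095,.111,.082),('front R top inner',-.079,-.111,.082),('right wall top',-.04,-.1,.064),('left wall top',-.04,.1,.064),('comp',-.0385,0,.028),('divider top back',.0015,0,.056)]:
    u,v=proj(im,[*(F+a*ux+b*uy),z]); print(n,np.round([u,v],1),'in c4',np.round([(u-130)*3,(v-100)*3]))
px=np.asarray(im['pixels']); t=cv2.resize(px[150:225,145:235],None,fx=8,fy=8,interpolation=cv2.INTER_CUBIC); cv2.imwrite('pics/c5.png',cv2.cvtColor(t,cv2.COLOR_RGB2BGR))
E
```

```text
time_s: 8.3
tcp_pos: [0.4191, -0.29, 0.1474]
tcp_rot: [0.021, 1.0, -0.0, 0.001]
ft_force: [0.2, 0.1, -1.6]
opening: 0.0201
finger_force: 49.0
time_s: 8.8
tcp_pos: [0.4189, -0.2898, 0.1455]
tcp_rot: [0.365, 0.931, 0.0, -0.0]
ft_force: [0.0, 0.4, -0.4]
opening: 0.0203
finger_force: 49.0
time_s: 9.3
tcp_pos: [0.4189, -0.2898, 0.1455]
tcp_rot: [0.662, 0.749, 0.0, -0.0]
ft_force: [-0.3, -0.1, -1.0]
opening: 0.0201
finger_force: 49.0
time_s: 9.6
tcp_pos: [0.419, -0.2898, 0.1454]
tcp_rot: [0.742, 0.67, 0.0, -0.0]
ft_force: [0.1, -0.1, -0.8]
opening: 0.0198
finger_force: 49.0
t 9.6 tcp [ 0.419  -0.2898  0.1454] 
 [[ 0.102  0.995 -0.   ]
 [ 0.995 -0.102  0.   ]
 [ 0.    -0.    -1.   ]] q [-0.678  0.052  1.573  0.     1.517 -0.576] F [ 0.1 -0.1 -0.8] 0.01981581397985965
front R top outer [216.2 208.6] in c4 [259. 326.]
front L top outer [151.6 201.3] in c4 [ 65. 304.]
front R top inner [216.8 203.9] in c4 [260. 312.]
right wall top [215.3 192.5] in c4 [256. 277.]
left wall top [158.1 186.1] in c4 [ 84. 258.]
comp [188.3 189.4] in c4 [175. 268.]
divider top back [188.5 177.7] in c4 [176. 233.]
```

View pics/c5.png

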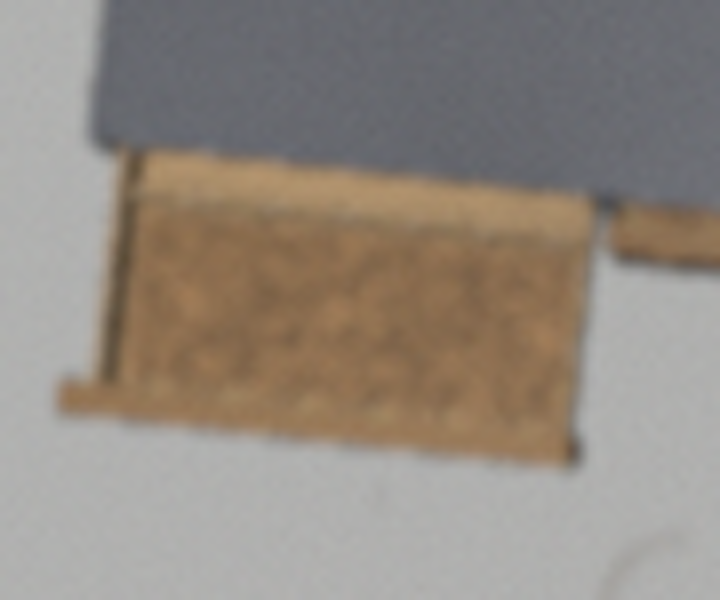

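The crop shows the open compartment with the front board's outer ends at (152.5,201.5) and (217.3,208.1) in top pixels. That matches my model with a −3 mm shift in y. I'll carry the peeler over it.

Scaled: 0.045 m is 0.9, 0.025 m is 0.5.

```bash
echo '[[[0.5, -0.04, 0, 0, 0, 0], [0.9, -0.04, 0, 0, 0, 0], [0.9, -0.04, 0, 0, 0, 0], [0.9, -0.04, 0, 0, 0, 0], [0.9, -0.04, 0, 0, 0, 0]]]' > mv.in && python3 steer.py mv.in
echo '[[[0.9, -0.04, 0, 0, 0, 0], [0.9, -0.04, 0, 0, 0, 0], [0.9, -0.04, 0, 0, 0, 0], [0.9, -0.04, 0, 0, 0, 0], [0.9, -0.04, 0, 0, 0, 0]]]' > mv.in && python3 steer.py mv.in
echo '[[[0.9, -0.04, 0, 0, 0, 0], [0.44, -0.02, 0, 0, 0, 0], [0, 0, 0, 0, 0, 0], [0, 0, 0, 0, 0, 0]]]' > mv.in && python3 steer.py mv.in
python3 - <<'E'
from h import *
st(); im=grab('wrist','w2.png')
E
```

```text
time_s: 10.15
tcp_pos: [0.4295, -0.0833, 0.1455]
tcp_rot: [0.741, 0.672, 0.0, 0.0]
ft_force: [0.6, -0.2, 0.1]
opening: 0.0199
finger_force: 49.0
time_s: 10.65
tcp_pos: [0.4423, 0.1418, 0.1457]
tcp_rot: [0.741, 0.672, 0.0, 0.0]
ft_force: [1.0, -1.0, -0.6]
opening: 0.0197
finger_force: 49.0
time_s: 11.05
tcp_pos: [0.4461, 0.2068, 0.1452]
tcp_rot: [0.741, 0.672, -0.0, 0.0]
ft_force: [-1.1, -0.4, -1.1]
opening: 0.0205
finger_force: 49.0
t 11.05 tcp [0.4461 0.2068 0.1452] 
 [[ 0.098  0.995 -0.   ]
 [ 0.995 -0.098 -0.   ]
 [-0.    -0.    -1.   ]] q [ 0.359  0.003  1.624 -0.     1.516  0.457] F [-1.1 -0.4 -1.1] 0.020464008936961996
```

View pics/w2.png

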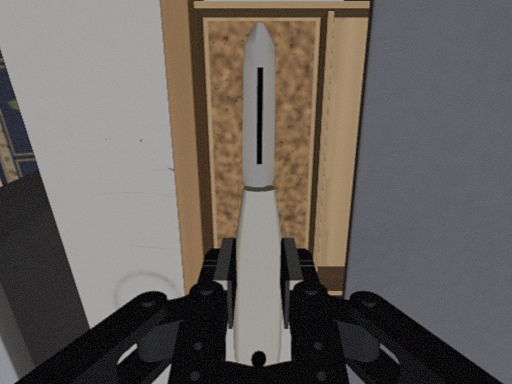

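The wrist view shows the peeler well gripped and aligned along the compartment. The floor spans u 205–318, with its far edge at v≈20, and the peeler tip is at (260,25). A quick check of the clearances:

Run:
```python
from h import *
im=grab('wrist'); s=env.state(); T=rot(s['tcp_rot']); p=np.array(s['tcp_pos'])
f=lambda u,v,z: np.round(T.T@(onz(im,u,v,z)-p),4)[:2]
print('floor far',f(260,20,.028),'floor L',f(208,60,.028),f(216,235,.028),'floor R',f(316,60,.028),f(310,235,.028))
print('front board top inner/outer',f(192,100,.082),f(168,100,.082),'far wall top',f(260,8,.064),'near wall',f(330,293,.064))
zb=p[2]-.0256+.021
print('tip',f(260,24,zb+.003),'handle end',f(258,362,zb+.017))
```

```text
floor far [0.1184 0.0021] floor L [ 0.0921 -0.0358] [-0.0498 -0.0357] floor R [0.0921 0.043 ] [-0.0497  0.0457]
front board top inner/outer [ 0.0678 -0.0389] [ 0.0678 -0.0533] far wall top [0.1201 0.0019] near wall [-0.0826  0.0581]
tip [0.1015 0.0016] handle end [-0.0546  0.0009]
```

Scaled: 0.03 m is 0.6, 0.003 m is 0.06.

```bash
echo '[[[0.04, 0.06, 0, 0, 0, 0], [0, 0, 0.6, 0, 0, 0], [0, 0, 0.6, 0, 0, 0], [0, 0, 0.5, 0, 0, 0], [0, 0, 0.3, 0, 0, 0]]]' > mv.in && python3 steer.py mv.in
echo '[[[0, 0, 0.12, 0, 0, 0], [0, 0, 0, 0, 0, 0], [0, 0, 0, 0, 0, 0]]]' > mv.in && python3 steer.py mv.in
echo '[[[0, 0, 0.06, 0, 0, 0], [0, 0, 0, 0, 0, 0], [0, 0, 0, 0, 0, 0]]]' > mv.in && python3 steer.py mv.in
```

```text
time_s: 11.65
tcp_pos: [0.4488, 0.2074, 0.0432]
tcp_rot: [0.742, 0.67, -0.001, -0.001]
ft_force: [-0.6, 0.7, -1.5]
opening: 0.0203
finger_force: 49.1
time_s: 11.95
tcp_pos: [0.4502, 0.2085, 0.0404]
tcp_rot: [0.742, 0.67, 0.001, 0.0]
ft_force: [0.3, -0.0, -1.3]
opening: 0.02
finger_force: 49.1
time_s: 12.25
tcp_pos: [0.4496, 0.2086, 0.0367]
tcp_rot: [0.742, 0.671, 0.0, 0.0]
ft_force: [0.6, -0.3, -0.8]
opening: 0.02
finger_force: 49.1
```

Scaled: 0.002 m is 0.04.

```bash
echo '[[[0, 0, 0.04, 0, 0, 0], [0, 0, 0, 0, 0, 0]]]' > mv.in && python3 steer.py mv.in
echo '[[[0, 0, 0.03, 0, 0, 0], [0, 0, 0, 0, 0, 0], [0, 0, 0, 0, 0, 0]]]' > mv.in && python3 steer.py mv.in
```

```text
time_s: 12.45
tcp_pos: [0.4495, 0.2086, 0.0342]
tcp_rot: [0.742, 0.671, 0.0, -0.0]
ft_force: [0.1, 1.3, -0.2]
opening: 0.0202
finger_force: 49.1
time_s: 12.75
tcp_pos: [0.4498, 0.2086, 0.033]
tcp_rot: [0.742, 0.67, 0.0, 0.0]
ft_force: [3.0, 0.2, -0.9]
opening: 0.0198
finger_force: 50.2
```

Scaled: -0.04 m is -0.8, -0.03 m is -0.6.

```bash
echo '[[[0, 0, 0, 0, 0, 0], [0, 0, 0, 0, 0, 0], [0, 0, 0, 0, 0, 0]]]' > mv.in && python3 steer.py mv.in 0.034
echo '[[[0, 0, -0.2, 0, 0, 0], [0, 0, -0.4, 0, 0, 0], [0, 0, -0.6, 0, 0, 0], [0, 0, -0.8, 0, 0, 0], [0, 0, -0.4, 0, 0, 0]]]' > mv.in && python3 steer.py mv.in
python3 - <<'E'
from h import *
st(); im=grab('wrist','w3.png')
E
```

```text
time_s: 13.05
tcp_pos: [0.4527, 0.209, 0.0357]
tcp_rot: [0.742, 0.67, 0.004, 0.002]
ft_force: [8.6, -1.2, 8.4]
opening: 0.034
finger_force: 2.7
time_s: 13.55
tcp_pos: [0.45, 0.209, 0.1565]
tcp_rot: [0.742, 0.671, 0.002, 0.001]
ft_force: [0.9, 0.2, -0.8]
opening: 0.0339
finger_force: 0.0
t 13.55 tcp [0.45   0.209  0.1565] 
 [[ 0.101  0.995  0.003]
 [ 0.995 -0.101  0.002]
 [ 0.002  0.003 -1.   ]] q [0.36  0.004 1.6   0.    1.534 0.461] F [ 0.9  0.2 -0.8] 0.0339060007529649
```

View pics/w3.png

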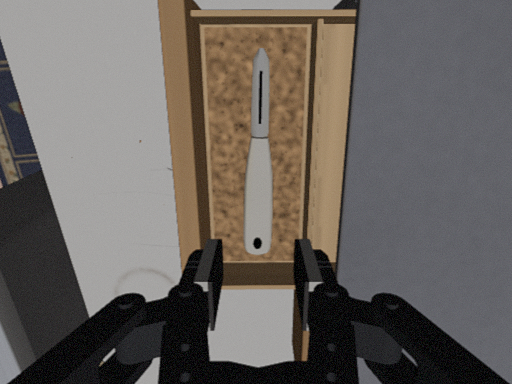

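The peeler lies flat on the compartment floor, tip at (262,50) and handle end at (258,253), clear of all the walls. Now I'll back out in front, turn, descend and push.

Scaled: -0.032 m is -0.64, 0.006 m is 0.12, -0.143 rad / 3.1416 = -0.0455.

```bash
echo '[[[0.12, -0.64, 0, 0, 0, 0], [0.12, -0.64, 0, 0, 0, 0], [0.12, -0.64, 0, 0, 0, 0], [0, 0, 0, 0, 0, -0.0455], [0, 0, 0, 0, 0, -0.0455]]]' > mv.in && python3 steer.py mv.in 0 60
echo '[[[0, 0, 0, 0, 0, -0.0455], [0, 0, 0, 0, 0, -0.0455], [0, 0, 0, 0, 0, -0.0455], [0, 0, 0, 0, 0, -0.0455], [0, 0, 0, 0, 0, -0.0455]]]' > mv.in && python3 steer.py mv.in
echo '[[[0, 0, 0, 0, 0, -0.0455], [0, 0, 0, 0, 0, -0.0455], [0, 0, 0, 0, 0, -0.0455], [0, 0, 0, 0, 0, -0.0455], [0, 0, 0, 0, 0, 0]]]' > mv.in && python3 steer.py mv.in
python3 - <<'E'
from h import *
st()
E
```

```text
time_s: 14.1
tcp_pos: [0.3546, 0.2363, 0.1526]
tcp_rot: [0.636, 0.772, -0.0, -0.0]
ft_force: [0.7, -0.1, 0.4]
opening: 0.0002
finger_force: 0.0
time_s: 14.6
tcp_pos: [0.3552, 0.236, 0.1524]
tcp_rot: [0.326, 0.945, -0.0, -0.001]
ft_force: [-0.2, -0.2, -0.7]
opening: 0.0001
finger_force: 0.0
time_s: 15.1
tcp_pos: [0.3553, 0.236, 0.1524]
tcp_rot: [0.049, 0.999, -0.0, -0.001]
ft_force: [-0.4, -1.0, 0.4]
opening: 0.0001
finger_force: 0.0
t 15.1 tcp [0.3553 0.236  0.1524] 
 [[-0.995  0.097 -0.001]
 [ 0.097  0.995 -0.   ]
 [ 0.001 -0.001 -1.   ]] q [ 0.5   -0.193  1.792  0.     1.544 -0.974] F [-0.4 -1.   0.4] 9.62867884629446e-05
```

Scaled: 0.04 m is 0.8, 0.01 m is 0.2.

```bash
echo '[[[0, 0, 0.8, 0, 0, 0], [0, 0, 0.8, 0, 0, 0], [0, 0, 0.56, 0, 0, 0], [0, 0, 0.2, 0, 0, 0], [0, 0, 0, 0, 0, 0]]]' > mv.in && python3 steer.py mv.in
echo '[[[-0.16, 0, 0, 0, 0, 0], [-0.16, 0, 0, 0, 0, 0], [-0.12, 0, 0, 0, 0, 0], [-0.12, 0, 0, 0, 0, 0], [-0.12, 0, 0, 0, 0, 0]]]' > mv.in && python3 steer.py mv.in
echo '[[[-0.16, 0, 0, 0, 0, 0], [-0.16, 0, 0, 0, 0, 0], [-0.16, 0, 0, 0, 0, 0], [-0.16, 0, 0, 0, 0, 0], [-0.16, 0, 0, 0, 0, 0]]]' > mv.in && python3 steer.py mv.in
echo '[[[-0.16, 0, 0, 0, 0, 0], [-0.16, 0, 0, 0, 0, 0], [-0.16, 0, 0, 0, 0, 0], [-0.16, 0, 0, 0, 0, 0], [0, 0, 0, 0, 0, 0]]]' > mv.in && python3 steer.py mv.in
```

```text
time_s: 15.6
tcp_pos: [0.3549, 0.2357, 0.0338]
tcp_rot: [0.05, 0.999, -0.001, -0.001]
ft_force: [0.9, 0.8, 0.2]
opening: 0.0003
finger_force: 0.0
time_s: 16.1
tcp_pos: [0.3901, 0.2328, 0.0351]
tcp_rot: [0.05, 0.999, 0.0, -0.0]
ft_force: [-2.2, 1.6, 1.0]
opening: 0.0003
finger_force: 0.0
time_s: 16.6
tcp_pos: [0.43, 0.2288, 0.0347]
tcp_rot: [0.049, 0.999, 0.0, -0.0]
ft_force: [-4.5, 1.0, 1.3]
opening: -0.0001
finger_force: 0.0
time_s: 17.1
tcp_pos: [0.462, 0.2255, 0.0347]
tcp_rot: [0.05, 0.999, -0.0, 0.0]
ft_force: [-3.0, 1.5, 1.1]
opening: 0.0002
finger_force: 0.0
```

Scaled: -0.006 m is -0.12, -0.004 m is -0.08.

```bash
echo '[[[-0.12, 0, 0, 0, 0, 0], [-0.12, 0, 0, 0, 0, 0], [-0.08, 0, 0, 0, 0, 0], [0, 0, 0, 0, 0, 0]]]' > mv.in && python3 steer.py mv.in
echo '[[[-0.03, 0, 0, 0, 0, 0], [0, 0, 0, 0, 0, 0]]]' > mv.in && python3 steer.py mv.in
echo '[[[-0.02, 0, 0, 0, 0, 0], [0, 0, 0, 0, 0, 0]]]' > mv.in && python3 steer.py mv.in
```

```text
time_s: 17.5
tcp_pos: [0.4775, 0.2239, 0.0346]
tcp_rot: [0.05, 0.999, -0.0, 0.0]
ft_force: [-8.9, 0.4, 2.0]
opening: -0.0004
finger_force: 0.0
time_s: 17.7
tcp_pos: [0.4785, 0.2239, 0.0346]
tcp_rot: [0.049, 0.999, -0.0, -0.0]
ft_force: [-3.8, 0.4, 0.0]
opening: 0.0004
finger_force: 0.0
time_s: 17.9
tcp_pos: [0.4794, 0.2238, 0.0346]
tcp_rot: [0.049, 0.999, -0.0, -0.0]
ft_force: [-3.5, -0.1, -0.9]
opening: 0.0003
finger_force: 0.0
```

Scaled: -0.001 m is -0.02.

```bash
echo '[[[-0.02, 0, 0, 0, 0, 0], [0, 0, 0, 0, 0, 0]]]' > mv.in && python3 steer.py mv.in
echo '[[[-0.014, 0, 0, 0, 0, 0], [0, 0, 0, 0, 0, 0]]]' > mv.in && python3 steer.py mv.in
```

```text
time_s: 18.1
tcp_pos: [0.4803, 0.2237, 0.0346]
tcp_rot: [0.049, 0.999, -0.0, -0.001]
ft_force: [-5.6, -0.3, -1.0]
opening: 0.0004
finger_force: 0.0
time_s: 18.3
tcp_pos: [0.4803, 0.2237, 0.0346]
tcp_rot: [0.049, 0.999, -0.0, -0.001]
ft_force: [-10.2, -0.5, 3.2]
opening: 0.0
finger_force: 0.0
```

At the hard stop now. I'll back away and check.

The rows are not in the units I measure in: shifts go in shares of 50 mm and turns go in shares of 180 degrees. I convert before sending: 0.04 m is 0.8, 0.03 m is 0.6.

```bash
echo '[[[0.2, 0, 0, 0, 0, 0], [0.4, 0, 0, 0, 0, 0], [0.6, 0, 0, 0, 0, 0], [0.8, 0, 0, 0, 0, 0], [0.6, 0, 0, 0, 0, 0]]]' > mv.in && python3 steer.py mv.in
echo '[[[0, 0, 0, 0, 0, 0], [0, 0, -0.8, 0, 0, 0], [0, 0, -0.8, 0, 0, 0], [0, 0, -0.8, 0, 0, 0], [0, 0, 0, 0, 0, 0]]]' > mv.in && python3 steer.py mv.in
python3 - <<'E'
from h import *
st(); px=np.asarray(grab('top')['pixels']); q=np.asarray(grab('scene')['pixels'])
a=cv2.resize(px[100:250,110:390],(700,375)); b=cv2.resize(q[90:360,130:400],(220,220)); 
c=np.zeros((600,700,3),np.uint8); c[:375]=a; c[375:595,:220]=b; c[375:600,240:690]=cv2.resize(q[95:205,210:330],(450,225))
cv2.imwrite('pics/fin.png',cv2.cvtColor(c,cv2.COLOR_RGB2BGR))
E
```

```text
time_s: 18.8
tcp_pos: [0.351, 0.2367, 0.0351]
tcp_rot: [0.049, 0.999, 0.001, 0.001]
ft_force: [-0.2, 0.6, 0.1]
opening: -0.0004
finger_force: 0.0
time_s: 19.3
tcp_pos: [0.3555, 0.238, 0.1616]
tcp_rot: [0.05, 0.999, 0.003, 0.006]
ft_force: [1.2, 0.2, 0.5]
opening: 0.0002
finger_force: 0.0
t 19.3 tcp [0.3555 0.238  0.1616] 
 [[-0.995  0.099  0.013]
 [ 0.099  0.995  0.006]
 [-0.012  0.008 -1.   ]] q [ 5.040e-01 -2.090e-01  1.786e+00 -1.000e-03  1.550e+00 -9.680e-01] F [1.2 0.2 0.5] 0.00015202441013278527
```

View pics/fin.png

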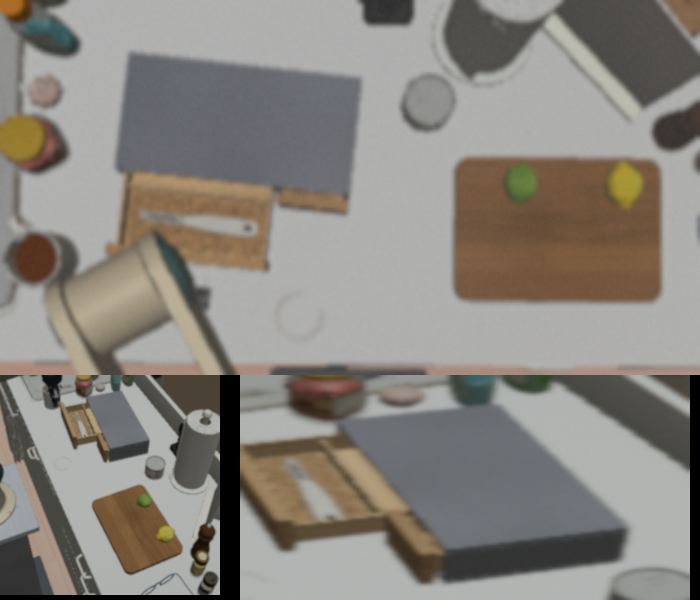

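The final picture shows the drawer has sprung out again: the board's front edge is at crop row 265, with the peeler still flat inside. The creeping steps near the latch point probably toggled it twice. I'll push again in one continuous stroke to the stop, then let go at once.

Scaled: 0.04 m is 0.8, 0.03 m is 0.6.

```bash
echo '[[[0, 0, 0.8, 0, 0, 0], [0, 0, 0.8, 0, 0, 0], [0, 0, 0.6, 0, 0, 0], [0, 0, 0.2, 0, 0, 0], [0, 0, 0, 0, 0, 0]]]' > mv.in && python3 steer.py mv.in
echo '[[[-0.16, 0, 0, 0, 0, 0], [-0.16, 0, 0, 0, 0, 0], [-0.12, 0, 0, 0, 0, 0], [-0.12, 0, 0, 0, 0, 0], [-0.12, 0, 0, 0, 0, 0]]]' > mv.in && python3 steer.py mv.in
echo '[[[-0.16, 0, 0, 0, 0, 0], [-0.16, 0, 0, 0, 0, 0], [-0.16, 0, 0, 0, 0, 0], [-0.16, 0, 0, 0, 0, 0], [-0.16, 0, 0, 0, 0, 0]]]' > mv.in && python3 steer.py mv.in
echo '[[[-0.16, 0, 0, 0, 0, 0], [-0.16, 0, 0, 0, 0, 0], [-0.12, 0, 0, 0, 0, 0], [-0.08, 0, 0, 0, 0, 0], [0, 0, 0, 0, 0, 0]]]' > mv.in && python3 steer.py mv.in
```

```text
time_s: 19.9
tcp_pos: [0.351, 0.2358, 0.0331]
tcp_rot: [0.049, 0.999, -0.001, -0.002]
ft_force: [0.3, 0.5, 0.3]
opening: 0.0
finger_force: 0.0
time_s: 20.4
tcp_pos: [0.3864, 0.2332, 0.0352]
tcp_rot: [0.049, 0.999, 0.0, -0.0]
ft_force: [-2.0, 0.7, 1.4]
opening: -0.0001
finger_force: 0.0
time_s: 20.9
tcp_pos: [0.4262, 0.2292, 0.0347]
tcp_rot: [0.049, 0.999, 0.0, -0.0]
ft_force: [-3.6, 0.8, 1.2]
opening: 0.0
finger_force: 0.0
time_s: 21.4
tcp_pos: [0.4519, 0.2266, 0.0347]
tcp_rot: [0.049, 0.999, -0.0, 0.0]
ft_force: [-3.7, 1.2, 1.4]
opening: -0.0001
finger_force: 0.0
```

Scaled: -0.008 m is -0.16, -0.006 m is -0.12.

```bash
echo '[[[-0.16, 0, 0, 0, 0, 0], [-0.16, 0, 0, 0, 0, 0], [-0.12, 0, 0, 0, 0, 0], [-0.1, 0, 0, 0, 0, 0], [-0.06, 0, 0, 0, 0, 0]]]' > mv.in && python3 steer.py mv.in
echo '[[[0.4, 0, 0, 0, 0, 0], [0.6, 0, 0, 0, 0, 0], [0.6, 0, 0, 0, 0, 0], [0.6, 0, 0, 0, 0, 0], [0.4, 0, 0, 0, 0, 0]]]' > mv.in && python3 steer.py mv.in
cat > chk.py <<'E'
from h import *
st(); im=grab('top'); px=np.asarray(im['pixels']); hsv=cv2.cvtColor(px,cv2.COLOR_RGB2HSV); m=cv2.inRange(hsv,(5,70,60),(25,255,255))
for u in (195,200,205,210,214,230,238,246):
    v=np.nonzero(m[160:215,u])[0]+160; print(u,(v.min(),v.max(),len(v)) if len(v) else None,end=' ')
w=(hsv[175:205,160:215,2]>140)&(hsv[175:205,160:215,1]<70); print('\nwhite',w.sum())
E
python3 chk.py
```

```text
time_s: 21.9
tcp_pos: [0.4806, 0.2238, 0.0344]
tcp_rot: [0.049, 0.999, -0.0, -0.001]
ft_force: [-20.8, 1.9, 10.3]
opening: -0.0002
finger_force: 0.0
time_s: 22.4
tcp_pos: [0.3511, 0.2364, 0.0349]
tcp_rot: [0.049, 0.999, 0.0, 0.001]
ft_force: [0.2, -0.2, 0.2]
opening: -0.0001
finger_force: 0.0
t 22.4 tcp [0.3511 0.2364 0.0349] 
 [[-0.995  0.098  0.002]
 [ 0.098  0.995  0.   ]
 [-0.002  0.    -1.   ]] q [ 5.060e-01 -6.800e-02  1.928e+00 -1.000e-03  1.280e+00 -9.660e-01] F [ 0.2 -0.2  0.2] -8.566643098470463e-05
195 (np.int64(172), np.int64(178), 7) 200 (np.int64(173), np.int64(179), 7) 205 (np.int64(173), np.int64(179), 7) 210 (np.int64(174), np.int64(180), 7) 214 (np.int64(175), np.int64(180), 6) 230 (np.int64(176), np.int64(182), 7) 238 (np.int64(177), np.int64(183), 7) 246 (np.int64(179), np.int64(184), 6) 
white 1295
```

The front is back in line, so it looks shut. I'll wait a second and check again before handing in.

Scaled: -0.04 m is -0.8.

```bash
echo '[[[0, 0, 0, 0, 0, 0], [0, 0, 0, 0, 0, 0], [0, 0, -0.8, 0, 0, 0], [0, 0, -0.8, 0, 0, 0], [0, 0, -0.8, 0, 0, 0]]]' > mv.in && python3 steer.py mv.in
echo '[[[0, 0, 0, 0, 0, 0], [0, 0, 0, 0, 0, 0], [0, 0, 0, 0, 0, 0], [0, 0, 0, 0, 0, 0], [0, 0, 0, 0, 0, 0]]]' > mv.in && python3 steer.py mv.in >/dev/null
python3 chk.py
```

```text
time_s: 22.95
tcp_pos: [0.3529, 0.2362, 0.1564]
tcp_rot: [0.05, 0.999, -0.0, 0.0]
ft_force: [0.2, -0.0, 0.0]
opening: -0.0002
finger_force: 0.0
t 23.45 tcp [0.3517 0.2362 0.1537] 
 [[-0.995  0.099 -0.002]
 [ 0.099  0.995 -0.001]
 [ 0.002 -0.001 -1.   ]] q [ 0.504 -0.202  1.797 -0.     1.549 -0.968] F [-0.5  0.  -0.9] -0.0001870041339522148
195 (np.int64(173), np.int64(178), 6) 200 (np.int64(173), np.int64(179), 7) 205 (np.int64(174), np.int64(179), 6) 210 (np.int64(174), np.int64(180), 7) 214 (np.int64(175), np.int64(180), 6) 230 (np.int64(177), np.int64(182), 6) 238 (np.int64(177), np.int64(183), 7) 246 (np.int64(179), np.int64(184), 6) 
white 1254
```

The wide drawer has stayed shut for over a second, and the narrow drawer is flush. I'm handing in.

```bash
python3 -c "
from workcell import env, camrig, ticket
print(ticket.sign_off())"
```

```text
the job is handed in; nothing more can be done
None
```

The peeler is lying flat in the wide drawer, which is latched shut (the first push sprang back out and the second held), the narrow drawer stayed shut, and I handed the job in at about 23.5 s.

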